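Find the concealed push catch of the probe box

TASK

The low steel box on the table has no handle: its lid is let go by a concealed push catch, one of the five black fields set side by side in the panel along its front. Feel across the panel with the fingertips for the field that lies slightly recessed and gives way, press it fully home so that the lid pops ajar, and draw the hand back clear of everything. Open the lid only by its catch, without touching the lid itself, and leave the things standing around where they are.

Things in the scene. Friction and masses are not known exactly. Their poses are not given: they have to be found in the camera images.
- probe_box: low stainless steel box fixed to the table, 184 (x) x 290 (y) x 60 mm high; origin at the centre of its underside, z up, -x is its front (towards the robot), y along its length. Its top is flat; a panel of five black fields lies along the front of the top, the lid behind it
- panel (a point): centre of the panel, on the box's top face, x -49, y 0, z 60 mm in the box's frame. Five black fields, each 50 (x) x 51 mm (y), lie in a row along the box's y, centred at y = -104, -52, 0, +52, +104 mm. Four are rigid dummies flush with the top; one, a different one each time, is the catch: its face lies 2 mm below the top and goes down 5 mm more
- lid_edge (a point): middle of the lid's front edge, on its top face; shut, at x +7, y 0, z 60 mm in the box's frame. The lid is an aluminium plate 70 (x) x 200 mm (y), flush with the top, hinged along its rear edge at x = +77 mm
- catch (a joint): travel of the catch in m: 0 untouched, 0.005 fully home. It moves straight down against a friction of about 4 N, stays where it is left and does not spring back; it bottoms on a stop
- lid (a joint): opening angle of the lid in rad: 0 shut and flush, 0.5 popped ajar (its front edge then stands 34 mm above the box). The catch drives it by a linkage, 0.1 rad for each mm, and it stays where the catch has put it
- ticket_block: loose aluminium ticket holder with a slot, 32 x 92 x 30 mm, origin at the centre of its underside; a bystander
- deli_cup: loose deli cup with a blue lid, 86 x 78 x 59 mm, origin at the centre of its underside; a bystander
- salt_shaker: loose salt shaker, 44 mm across, 90 mm high, origin at the centre of its underside; a bystander
- marker: loose yellow marker lying on the table, 15 x 120 x 15 mm, origin at the centre of its underside; a bystander

How it is judged:
On the way:
1. the catch has been pushed fully home (value of joint catch above 0.0042 m), for 0.1 s.
At the end, for the whole second after the job is handed in: the catch is home (more than 4.2 of its 5 mm), the lid stands ajar (more than 0.40 rad) and at rest, and each bystander is within 20 mm of where it stood, cup and shaker upright (value of joint catch above 0.0042 m and value of joint lid above 0.4 rad and velocity of joint lid between -0.05 and 0.05 rad/s and distance of each of ticket_block, deli_cup, salt_shaker, marker from where it was at the start of the episode below 0.02 m and angle between each of deli_cup, salt_shaker's own z axis and vertical below 0.2 rad); the robot touches nothing.
It fails at once if the robot touches the lid (contact force between any of the fingers, the arm and lid above 0.5 N).
It fails at once if a thing standing around is moved more than 20 mm, or lifted (distance of any of ticket_block, deli_cup, salt_shaker, marker from where it was at the start of the episode above 0.02 m).
It also fails if it takes over 48 s, if anything falls off the work surface, if the arm or the gripper's body presses on something with over 40 N, if the wrist force passes 120 N, or if a joint passes its speed limit or range.

ROBOT

A 7-joint arm with a two-finger parallel gripper is mounted at the origin on a cart in front of the work surface, level with it; the furniture and walls round the work are solid. World frame = base frame: x ahead of the robot, y to its left, z up, the work surface at z = 0. Lengths are in m, angles in rad, forces in N, time in s.
With the tool pointing down it reaches from about 0.35 to 0.9 m from the base axis. Payload 8.1 kg.
Tool frame: the origin (TCP) lies between the finger pads; the fingertips stand ahead of it and the grasp point (between the pads) is the TCP (arm.nose_length is the z of the fingertips in the tool frame, in m); z points along the fingers, y is the line along which they close (so a half turn about z gives the same grasp; the last joint's range is limited). The gripper opens to 92 mm and grips with 3 to 60 N. Pads are 19 mm wide; open, the fingers measure 130 mm over their backs; the gripper's body (75 mm by 190 mm) begins 47 mm behind the grasp point.
Start: joints at [-1.26, 0.434, 0.025, 1.573, -0.012, 1.134, -0.075], TCP at [0.251, 0.572, 0.246] pointing down, gripper open.
Joint ranges: [-2.62, 2.62], [-0.44, 2.09], [-1.27, 1.32], [0.08, 2.57], [-1.32, 4.46], [0.12, 2], [-2.74, 2.74]. Speed limits (rad/s): [2.22, 2.22, 3.01, 3.01, 3.14, 3.14, 3.14].

INTERFACE

Orientations are given as a rotation vector (axis times angle).
In Python, from cell import sensors, optics, arm gives the robot as it stands.
- The arm moves only by the tool arm_command, never from a script. Its argument "deltas" is one flat list of numbers, 7 for each row, row after row: the turn, a rotation vector about the world's x, y, z as a fraction of full scale, then the shift along the world's x, y, z as a fraction of full scale, then the finger opening in mm, from 0 to 91.8. In form: [wx, wy, wz, dx, dy, dz, fingers, wx, wy, wz, dx, dy, dz, fingers, ...]. A call has 1 to 20 rows; each row is the pose to reach, as a shift and turn from the pose commanded when the call began; what a row does not reach only later rows make up. Full scale, the value 1, is 1 m for a shift and 90 degrees for a turn. A row lasts 1/10 s, in which the tool goes at most 50 mm and 8.59 degrees, less where a joint would pass 70% of its speed; a pose out of reach is approached as far as the arm can. A call with a number of a shift or a turn outside -1 to 1 is refused whole. A call with a gripper value outside its range is refused whole. The fingers move at their own pace and stop on an object; "force" is the grip in N (left out, the last holds). Time passes only in rows, so rows that repeat a pose let the fingers close. It gives the time, the measured TCP pose, the force, the opening and the grip force at its end, in the units of the state.
- sensors.observe(): the state, without advancing time (a new reading comes with each control period).
- optics.get_image(name): name is "scene" or "top" or "wrist"; returns the picture (400x640x3 uint8, blue, green, red); there is no depth.
- optics.calibration(name): a dict with "camera_matrix" (3x3 intrinsics, pixels), "rvec" (rotation vector, rad) and "tvec" (3), from world to camera coordinates, as OpenCV has them. Camera axes: x right, y down, z forward; pixel columns grow to the right and rows downward; lengths in m; the calibration is good to about 2 mm. The wrist camera is an equidistant fisheye: a pixel r from the principal point sees the ray r / f radians off the axis. A picture is of the moment at which its call begins: read the wrist's pose just before it. calibration takes no time and is no camera call; for the wrist camera it gives the pose at the moment of the call.
- arm.sign_off(): hands the job in; it is judged then, once.
The state is a dict: "clock": time; "joints": joint angles; "dq": joint speeds; "joint_efforts": joint torques, N m; "position": TCP position; "ee_rot": TCP orientation; "force": force on the tool from outside, world axes, zero at the start; "ft_torque": the same for the moment, N m; "width": opening from 0.0 (shut) to 1.0 (fully open); "gripper_force": force on a finger pad.
Only numpy, scipy, OpenCV 4.12 (cv2) and the standard library are available. Lean on these libraries where they do the work, as an engineer would, in place of code of your own. Each camera call takes 0.05 s, during which the arm holds its last target. There are 200 camera calls.

## Working session

There is one attempt and no reset: what is moved stays moved. The work goes in short steps, Python scripts to look and compute and a tool call to move; the robot and the scene stay as the last step left them, time stands still between calls to the robot, and variables do not carry over. Pictures are saved under pics/ and viewed, at most 10 in all, crops included, and the job is handed in when it is done.

Besides the shell and the picture viewer there is one more tool, called after "Emit:" by a JSON object that holds its "op" and its "data". arm_command: Moves the arm, as the interface text tells. Its arguments: {"type":"object","properties":{"deltas":{"type":"array","items":{"type":"number"}},"force":{"type":"number"}},"required":["deltas"]}

```bash
mkdir -p pics; python3 - <<'E'
from cell import sensors, optics, arm
import cv2
for n in("scene","top"):
    cv2.imwrite(f"pics/{n}1.png",optics.get_image(n))
    c=optics.calibration(n);print(n,c)
s=sensors.observe();print(s,arm.nose_length)
E
```

```text
scene {'camera_matrix': array([[417.26626665,   0.        , 316.82016457],
       [  0.        , 417.26626665, 202.27813868],
       [  0.        ,   0.        ,   1.        ]]), 'rvec': array([ 1.8990183 , -1.17502332,  0.61165183]), 'tvec': array([-0.20461348,  0.33939235,  1.04561818])}
top {'camera_matrix': array([[418.78846458,   0.        , 318.55508642],
       [  0.        , 418.78846458, 196.34717468],
       [  0.        ,   0.        ,   1.        ]]), 'rvec': array([ 2.11826036, -2.14935924,  0.1807945 ]), 'tvec': array([0.05050877, 0.56527016, 1.22416177])}
{'clock': 0.1, 'joints': array([-1.25961299,  0.43513978,  0.02495971,  1.57397571, -0.01161014,
        1.13401903, -0.07510173]), 'dq': array([-9.09649307e-04,  1.11790611e-06,  8.67849615e-04, -1.01426142e-03,
       -1.49772210e-03, -1.84788211e-03,  5.49276071e-04]), 'joint_efforts': array([ 3.32900774e-03, -6.69123030e+01,  9.88328196e-01, -3.15147865e+01,
       -6.04429864e-02,  3.74682841e-02,  1.57739515e-05]), 'position': array([0.2511624 , 0.57184982, 0.24504344]), 'ee_rot': array([-6.45402102e-01, -3.07440199e+00,  2.17652681e-03]), 'force': array([ 0.10361089, -0.05773618, -0.63070451]), 'ft_torque': array([ 0.00042036, -0.03870269,  0.00857319]), 'gripper_force': 0.0, 'width': 0.9995706642690088} 0.019
```

View pics/scene1.png

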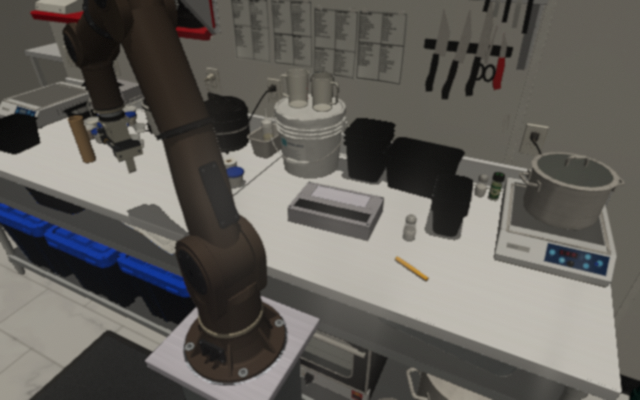

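View pics/top1.png

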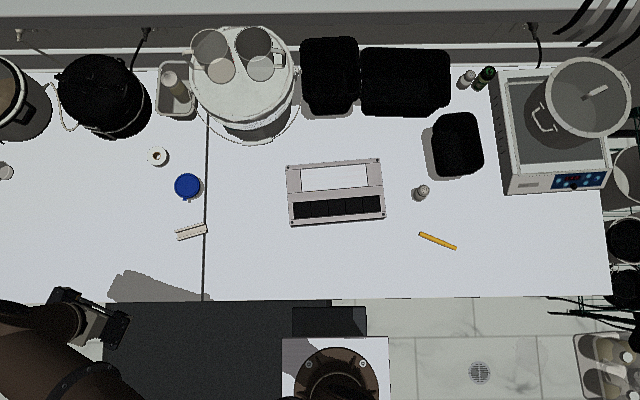

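The top view shows the box with its top corners near (286,165), (381,158), (385,219), (289,226). The panel is near (338,207), the shaker at (421,192), the marker at (437,241), the ticket block at (191,231) and the cup at (188,186). I'll zoom in to get the corners accurately.

```bash
python3 - <<'E'
import cv2
i=cv2.imread("pics/top1.png")[150:235,275:395]
cv2.imwrite("pics/crop1.png",cv2.resize(cv2.convertScaleAbs(i,alpha=1.3,beta=20),None,fx=6.5,fy=6.5,interpolation=cv2.INTER_CUBIC))
E
```

```text
(no output)
```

View pics/crop1.png

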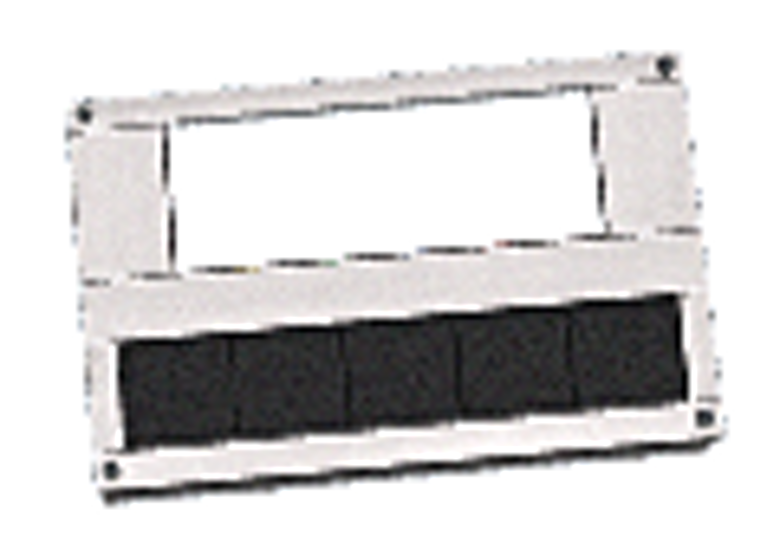

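The crop shows the panel corners at crop pixels (117,340), (680,293), (690,400), (124,450). The lid corners are at (167,122), (595,88), (608,235), (172,272).

```bash
cat >h.py <<'E'
import numpy as np,cv2
from scipy.optimize import least_squares
from scipy.spatial.transform import Rotation as R
from cell import sensors,optics,arm
E
python3 - <<'E'
from h import *
c=optics.calibration("top");K,rv,tv=c["camera_matrix"],c["rvec"],c["tvec"]
pix=(np.array([(117,340),(680,293),(690,400),(124,450),(167,122),(595,88),(608,235),(172,272)])+.5)/6.5-.5+[275,150]
b=np.array([(-24,130),(-24,-130),(-74,-130),(-74,130),(77,100),(77,-100),(7,-100),(7,100)])/1000
def w(p,b=b):
    r=np.array([[np.cos(p[2]),-np.sin(p[2])],[np.sin(p[2]),np.cos(p[2])]])
    return np.c_[b@r.T+p[:2],np.full(len(b),.06)]
f=lambda p:(cv2.projectPoints(w(p),rv,tv,K,None)[0][:,0]-pix).ravel()
s=least_squares(f,[.5,0,0]);p=s.x
print(p,np.abs(s.fun).max())
fc=w(p,np.array([(-.049,y) for y in(.104,.052,0,-.052,-.104)]));print(fc)
o=sensors.observe();r=R.from_rotvec(o["ee_rot"]);m=r.as_matrix();print(m)
yaw=np.arctan2(m[1,1],m[0,1]);t=p[2]+np.pi/2
d=(t-yaw+np.pi/2)%np.pi-np.pi/2
print("turn z frac",d/(np.pi/2),"tilt fix (rotvec total/90)",(R.from_euler('z',p[2])*R.from_matrix(np.diag([-1,1,-1]))*r.inv()).as_rotvec()/(np.pi/2),(R.from_euler('z',p[2])*R.from_matrix(np.diag([1,-1,-1]))*r.inv()).as_rotvec()/(np.pi/2))
print("shift to fields", fc-o["position"])
Rm=cv2.Rodrigues(rv)[0];C=-Rm.T@tv
for n,px,z in(("shaker",(421,192),.05),("marker",(437,241),.01),("cup",(188,186),.059),("ticket",(191,231),.03)):
    d=Rm.T@np.linalg.inv(K)@[*px,1];print(n,(C+d*(z-C[2])/d[2]).round(3))
E
```

```text
[ 0.58064047 -0.00795335  0.06899634] 0.8457281657256885
[[ 0.52458713  0.09242107  0.06      ]
 [ 0.52817209  0.04054479  0.06      ]
 [ 0.53175705 -0.01133149  0.06      ]
 [ 0.53534202 -0.06320776  0.06      ]
 [ 0.53892698 -0.11508404  0.06      ]]
[[-9.15581069e-01  4.02133182e-01 -4.57312210e-04]
 [ 4.02133426e-01  9.15580125e-01 -1.31989937e-03]
 [-1.12069362e-04 -1.39237540e-03 -9.99999024e-01]]
turn z frac 0.30738694728184784 tilt fix (rotvec total/90) [ 8.94171543e-04 -8.25958700e-05  3.07386847e-01] [-1.11985050e-04 -1.21233476e-03 -1.69261274e+00]
shift to fields [[ 0.27342472 -0.47942876 -0.18504344]
 [ 0.27700969 -0.53130503 -0.18504344]
 [ 0.28059465 -0.58318131 -0.18504344]
 [ 0.28417961 -0.63505759 -0.18504344]
 [ 0.28776458 -0.68693386 -0.18504344]]
shaker [ 0.574 -0.269  0.05 ]
marker [ 0.428 -0.32   0.01 ]
cup [0.602 0.436 0.059]
ticket [0.468 0.431 0.03 ]
```

Emit:
{"op": "arm_command", "data": {"deltas": [0,0,0.307,0.273,-0.479,0,0,0,0,0.307,0.273,-0.479,0,0,0,0,0.307,0.273,-0.479,0,0,0,0,0.307,0.273,-0.479,0,0,0,0,0.307,0.273,-0.479,0,0,0,0,0.307,0.273,-0.479,0,0,0,0,0.307,0.273,-0.479,0,0,0,0,0.307,0.273,-0.479,0,0,0,0,0.307,0.273,-0.479,0,0,0,0,0.307,0.273,-0.479,0,0,0,0,0.307,0.273,-0.479,0,0,0,0,0.307,0.273,-0.479,0,0,0,0,0.307,0.273,-0.479,0,0,0,0,0.307,0.273,-0.479,0,0,0,0,0.307,0.273,-0.14,0,0,0,0,0.307,0.273,-0.479,-0.14,0,0,0,0.307,0.273,-0.479,-0.14,0,0,0,0.307,0.273,-0.479,-0.14,0,0,0,0.307,0.273,-0.479,-0.14,0,0,0,0.307,0.273,-0.479,-0.14,0], "force": 20}}

```text
clock: 2.1
position: [0.5238, 0.0947, 0.1061]
ee_rot: [0.109, -3.138, -0.001]
force: [0.4, 0.9, 0.0]
width: 0.007
gripper_force: 0.0
```

Emit:
{"op": "arm_command", "data": {"deltas": [0,0,0,0,-0.001,-0.015,0,0,0,0,0,-0.001,-0.022,0,0,0,0,0,-0.001,-0.025,0,0,0,0,0,-0.001,-0.027,0,0,0,0,0,-0.001,-0.028,0,0,0,0,0,-0.001,-0.028,0,0,0,0,0,-0.001,-0.028,0,0,0,0,0,-0.001,-0.028,0]}}

```text
clock: 2.9
position: [0.5249, 0.0931, 0.0793]
ee_rot: [-0.108, 3.138, 0.002]
force: [-4.1, 1.2, 10.4]
width: 0.002
gripper_force: 5.4
```

Field 1 (y=+104) is rigid: contact at the top surface with 10 N. Moving to the next one.

Emit:
{"op": "arm_command", "data": {"deltas": [0,0,0,0,0,0.02,0,0,0,0,0.0036,-0.052,0.02,0,0,0,0,0.0036,-0.052,0.02,0,0,0,0,0.0036,-0.052,0.02,0,0,0,0,0.0036,-0.052,0.01,0,0,0,0,0.0036,-0.052,0.004,0,0,0,0,0.0036,-0.052,0.002,0,0,0,0,0.0036,-0.052,0,0,0,0,0,0.0036,-0.052,0,0,0,0,0,0.0036,-0.052,0,0,0,0,0,0.0036,-0.052,0,0]}}

```text
clock: 4.0
position: [0.5273, 0.0414, 0.0791]
ee_rot: [0.11, -3.139, -0.002]
force: [-9.5, -0.4, 29.2]
width: 0.008
gripper_force: 15.1
```

Field 2 is rigid too.

Emit:
{"op": "arm_command", "data": {"deltas": [0,0,0,0,0,0.02,0,0,0,0,0.0036,-0.052,0.02,0,0,0,0,0.0036,-0.052,0.02,0,0,0,0,0.0036,-0.052,0.02,0,0,0,0,0.0036,-0.052,0.01,0,0,0,0,0.0036,-0.052,0.004,0,0,0,0,0.0036,-0.052,0.002,0,0,0,0,0.0036,-0.052,0,0,0,0,0,0.0036,-0.052,0,0,0,0,0,0.0036,-0.052,0,0]}}

```text
clock: 5.0
position: [0.5316, -0.0116, 0.0778]
ee_rot: [-0.108, 3.14, 0.0]
force: [0.6, -0.1, -0.7]
width: 0.007
gripper_force: 0.0
```

Field 3 is recessed: the tips are below the top with no force. Pressing it home.

Emit:
{"op": "arm_command", "data": {"deltas": [0,0,0,0,0,-0.002,0,0,0,0,0,0,-0.003,0,0,0,0,0,0,-0.004,0,0,0,0,0,0,-0.005,0,0,0,0,0,0,-0.006,0,0,0,0,0,0,-0.007,0,0,0,0,0,0,-0.007,0,0,0,0,0,0,-0.007,0,0,0,0,0,0,-0.007,0]}}

```text
clock: 5.9
position: [0.5321, -0.0117, 0.0721]
ee_rot: [-0.107, 3.138, 0.001]
force: [-4.5, -0.2, 21.2]
width: 0.005
gripper_force: 10.5
```

Bottomed at 0.0531 with 21 N, so it is home. Withdrawing up and back.

Emit:
{"op": "arm_command", "data": {"deltas": [0,0,0,0,0,0,0,0,0,0,0,0,0.02,0,0,0,0,0,0,0.05,0,0,0,0,0,0,0.1,0,0,0,0,-0.05,0,0.15,0,0,0,0,-0.1,0,0.18,0,0,0,0,-0.1,0,0.18,0,0,0,0,-0.1,0,0.18,0,0,0,0,-0.1,0,0.18,0,0,0,0,-0.1,0,0.18,0]}}

```text
clock: 6.9
position: [0.4319, -0.0117, 0.2501]
ee_rot: [0.107, -3.139, 0.0]
force: [-0.1, 0.0, -0.2]
width: 0.005
gripper_force: 0.0
```

```bash
python3 - <<'E'
from h import *
print(sensors.observe()["position"])
cv2.imwrite("pics/scene2.png",cv2.resize(optics.get_image("scene")[150:300,240:460],None,fx=3.5,fy=3.5))
E
```

```text
[ 0.43187296 -0.01172335  0.25008245]
```

View pics/scene2.png

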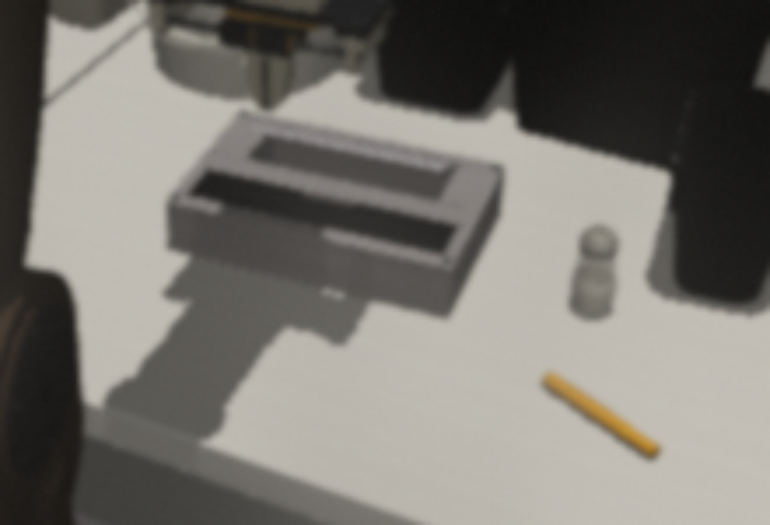

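The lid area, at crop pixels (250–450, 135–195), now looks dark, with the shaker and marker in place. I'm not sure how far the lid is open, so I'll check from the top camera.

```bash
python3 - <<'E'
from h import *
i=optics.get_image("top")
cv2.imwrite("pics/top2.png",cv2.resize(i[130:260,160:470],None,fx=2.5,fy=2.5,interpolation=cv2.INTER_CUBIC))
c=optics.calibration("top")
p=[.58064,-.00795,.069]
for a in(0,.5):
    b=np.array([(.077-.07*np.cos(a),y) for y in(.1,-.1)])
    r=np.array([[np.cos(p[2]),-np.sin(p[2])],[np.sin(p[2]),np.cos(p[2])]])
    w=np.c_[b@r.T+p[:2],np.full(2,.06+.07*np.sin(a))]
    for n,o,f in(("top",(160,130),2.5),("scene",(240,150),3.5)):
        c=optics.calibration(n)
        print(n,a,((cv2.projectPoints(w,c["rvec"],c["tvec"],c["camera_matrix"],None)[0][:,0]-o)*f).round())
E
```

```text
top 0 [[355. 153.]
 [520. 139.]]
scene 0 [[243. 158.]
 [433. 200.]]
top 0.5 [[353. 140.]
 [522. 126.]]
scene 0.5 [[246. 125.]
 [438. 166.]]
```

View pics/top2.png

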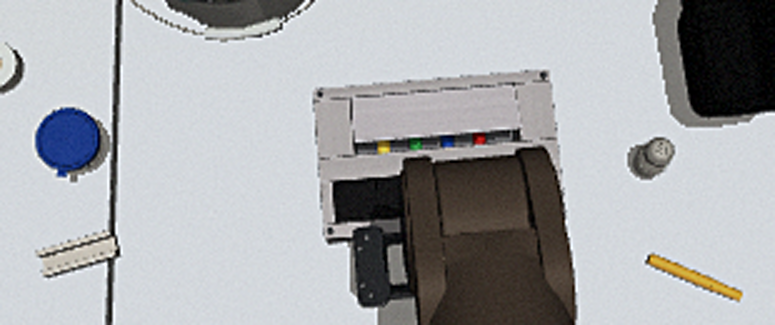

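The lid's front edge is at about (353,140)–(520,128) in the crop, which matches the prediction for 0.5 rad, and the interior shows below it. The bystanders are where they were and the hand is clear.

```bash
python3 -c "
from cell import arm
print(arm.sign_off())"
```

```text
the job is handed in; nothing more can be done
None
```

The catch was the middle field (y = 0): I pressed it fully home, the lid stands ajar at about 0.5 rad in the top view, the bystanders look unmoved, the hand is clear, and the job is handed in (sign-off returned no verdict).

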